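Load and lock the leaf drill jig

ROBOT

A 6-joint arm with a two-finger parallel gripper is mounted at the origin on a cart in front of the work surface, level with it; the furniture and walls round the work are solid. World frame = base frame: x ahead of the robot, y to its left, z up, the work surface at z = 0. Lengths are in m, angles in degrees, forces in N, time in s.
With the tool pointing down it reaches from about 0.275 to 0.875 m from the base axis. Payload 12.5 kg.
Tool frame: the origin (TCP) lies on the mounting face of the last link; the fingertips stand 173 mm ahead of it and the grasp point (between the pads) lies 155 mm ahead of it; y points along the fingers, x is the direction in which the jaws open and shut, and the axes are right-handed (so a half turn about y gives the same grasp; the last joint's range is limited). The gripper opens to 85 mm and grips with 20 to 120 N. Pads are 22 mm wide; open, the fingers measure 114 mm over their backs; the gripper's body (76 mm by 85 mm) begins 54 mm behind the grasp point. The pads swing forward as they close: fully open they stand 13 mm farther back than shut.
Start: joints at [70.268, 20.094, 94.641, -0, 65.266, -4.847], TCP at [0.141, 0.532, 0.405] pointing down, gripper open.
Joint ranges: [-157.81, 157.81], [-45, 120.19], [0.68, 151.7], [-89.99, 269.99], [4.06, 180], [-164.3, 164.3]. Speed limits (degrees/s): [127.2, 127.2, 159.86, 180, 180, 180].

INTERFACE

Orientations are given as [roll, pitch, yaw] about the fixed x, y, z axes, in that order (R = Rz(yaw) Ry(pitch) Rx(roll)).
In Python, from station import status, optics, arm gives the robot as it stands. The module is installed in compiled form; this text tells all that it offers.
- The arm moves only by the tool carry_out, never from a script. Its argument "motion" is a list of rows, each a list of 7 numbers: the shift along the tool's x, y, z in m, then the turn, a rotation vector about the tool's x, y, z in rad, then the finger opening in m, from 0 to 0.0854. In form: [[x, y, z, wx, wy, wz, fingers], ...]. A call has 1 to 20 rows; each row is the pose to reach, as a shift and turn from the pose measured when the call began, along the tool's axes at that moment; what a row does not reach only later rows make up. A row lasts 1/8 s, in which the tool goes at most 62.5 mm and 10.7 degrees, less where a joint would pass 70% of its speed; a pose out of reach is approached as far as the arm can. A call with a gripper value outside its range is refused whole. The fingers move at their own pace and stop on an object; the grip force is fixed at half the most. Time passes only in rows, so rows that repeat a pose let the fingers close. It gives the time, the measured TCP pose, the force and the opening at its end, in the units of the state.
- status.get_obs(): the state, without advancing time (a new reading comes with each control period).
- optics.get_image(name): name is "scene" or "top"; returns the picture (480x640x3 uint8, red, green, blue); there is no depth.
- optics.camera_info(name): a dict with "K" (3x3 intrinsics, pixels), "k1" (the pictures are not rectified: a ray, as slopes to the right and down, at radius r is drawn at 1 + k1 r^2 times it, then the intrinsics apply), "camera_from_world" (4x4, takes a point from world to camera coordinates). Camera axes: x right, y down, z forward; pixel columns grow to the right and rows downward; lengths in m; the calibration is good to about 2 mm. A picture is of the moment at which its call begins. camera_info takes no time and is no camera call.
- arm.finish_job(): hands the job in, once; it reports no verdict.
The state is a dict: "time_s": time; "joint_pos": joint angles; "qvel": joint speeds; "joint_torque": joint torques, N m; "eef_pos": TCP position; "eef_rot": TCP orientation; "contact_force": force on the tool from outside, world axes, zero at the start; "wrist_torque": the same for the moment, N m; "finger_gap": opening from 0.0 (shut) to 1.0 (fully open).
Only numpy, scipy, OpenCV 4.12 (cv2) and the standard library are available. Lean on these libraries where they do the work, as an engineer would, in place of code of your own. Each camera call takes 0.05 s, during which the arm holds its last target. There are 200 camera calls.

TASK

Get the hinged drill jig on the bench ready for drilling; nothing needs gripping, fingertip pushes do it all. Slide the brass blank along its nest until it is right up against the two stop pins, never lifting it; then flip the aluminium leaf over its spine and lay it down flat over the blank without slamming it; last, push the swing latch round by its stud until it lies fully across the leaf. Leave the spare blanks and the other tools on the bench where they are.

Things in the scene. Friction and masses are not known exactly. Their poses are not given: they have to be found in the camera images.
- drill_jig: Grey drill jig, screwed down. Origin on the bench top under the middle of the hinge spine; x along the spine (away from the robot at yaw 0), y to the side where the leaf lies open, z up. Nest block: x -60 to 52, y -100 to -7 mm, top 30 mm above the bench. Rest block under the open leaf, to y = 51 mm; bed 12 mm thick, to y = 58 mm. Beyond that the open leaf overhangs bare bench.
- nest_stop (a point): On the nest block's top face, midway between the near faces of the two steel stop pins (7.5 mm high): at x 35, y -52, z 30 mm of the jig, axes as the jig's. The nest is a straight way 46 mm wide along the jig's x, between two rails 5 mm high that run from 68 mm before this point up to it; it is open at the near (-x) end.
- leaf (a joint): Angle of the aluminium leaf, rad: 0 lying open and flat on the jig's +y side, 1.57 upright, 3.14 (end stop) lying shut and flat over the nest. Stiff hinge: it stays at any angle it is left at; about 0.15 N m raises it from lying open, less later. Hinge axis along the jig's x at y 0, z 42.5 mm.
- leaf_end (a point): Middle of the leaf's plate at its free end, in its mid-plane, 105 mm from the hinge axis; y axis points away from the axis, z up when open, down when shut. The plate is 84 mm along the spine, 7 mm thick, the axis in its mid-plane, 0.1 kg. Shut, its top is 46 mm, its under face 39 mm above the bench. Four drill bushings stand 1.7 mm proud of the face that is on top when shut.
- leaf_lip (a point): Finger lip bent up at the middle of the leaf's free end, 36 mm wide along the spine, 6 mm thick; open, it stands 24 mm above the leaf (top 70 mm above the bench), shut it hangs down before the nest block. The point is on its outer face, 110.5 mm from the hinge axis along the leaf and 15.5 mm off the leaf's mid-plane, 12 mm below the lip's rim; z axis up the lip, y axis outwards.
- blank_centre (a point): Centre of the brass blank lying in the jig's nest: 70 mm (its x, along the nest) x 44 x 8 mm, 0.2 kg, loose, flat on the nest block, top 38 mm above the bench. It starts 20 to 42 mm short of the pins, its near end sticking out of the nest to the jig's -x. Against the pins this point is at x 0, y -52 mm of the jig.
- latch (a joint): Angle of the swing latch about its upright post, rad: 0 pointing along the jig's +x, clear of the leaf; grows towards the spine; 1.57 (end stop) pointing at the spine, across the shut leaf. It stays where it is left; about 1 N at the stud turns it. Post at x 36, y -120 mm of the jig.
- latch_stud (a point): Middle of the black upright finger stud at the tip of the latch arm, 40 mm from the latch's post: 12 mm thick, 27 mm high, from 54 to 81 mm above the bench (this point: 68 mm). The arm under it is 13 mm wide, 47 to 54 mm above the bench.
- spare_1_centre (a point): Spare brass blank waiting on the bench, 70 x 44 x 8 mm; leave alone.
- spare_2_centre (a point): Second spare brass blank on the bench, 70 x 44 x 8 mm; leave alone.
- bench_hammer: Small hammer lying on the bench, 234 mm long; leave alone.
- needle_file_3: Needle file with grey handle lying on the bench, 183 mm long; leave alone.
- tape_1: Roll of masking tape lying on the bench, 104 mm across, 25 mm high; leave alone.
Mind the look-alikes: they are no part of the job. Leave any pink look-alike of the part that bears blank_centre alone.

How it is judged:
By the outcome, as a careful person would: the job done as asked, in the order asked, and still so for the second after the job is handed in, with the robot touching nothing.
It also fails if it takes over 72 s, if anything falls off the work surface, if the arm or the gripper's body presses on something with over 40 N, if the wrist force passes 120 N, or if a joint passes its speed limit or range.

## Working session

There is one attempt and no reset: what is moved stays moved. The work goes in short steps, Python scripts to look and compute and a tool call to move; the robot and the scene stay as the last step left them, time stands still between calls to the robot, and variables do not carry over. Pictures are saved under pics/ and viewed, about 8 in all and at most 12, crops included, and the job is handed in when it is done.

Besides the shell and the picture viewer there is one more tool, called after "Request:" as a command line: name --pt "numbers of a row" for each row, then --argument value for the rest. carry_out: Moves the arm, as the interface text tells. Its arguments: {"type":"object","properties":{"motion":{"type":"array","items":{"type":"array","items":{"type":"number"}}}},"required":["motion"]}

```bash
mkdir -p pics
python3 - <<'E'
from station import status, optics, arm
import cv2, json
for n in ("scene","top"):
    im=optics.get_image(n); cv2.imwrite(f"pics/{n}0.png",im[:,:,::-1])
    c=optics.camera_info(n); print(n,c)
print(status.get_obs())
E
```

```text
scene {'K': array([[562.64847634,   0.        , 310.87803699],
       [  0.        , 562.64847634, 240.24791027],
       [  0.        ,   0.        ,   1.        ]]), 'k1': -0.048876426548151754, 'camera_from_world': array([[ 0.84587917, -0.53336244,  0.00359742, -0.33952679],
       [-0.38915552, -0.62176042, -0.67968519,  0.4008588 ],
       [ 0.36475529,  0.57353159, -0.73349512,  0.97826382],
       [ 0.        ,  0.        ,  0.        ,  1.        ]])}
top {'K': array([[490.13618915,   0.        , 320.65418659],
       [  0.        , 490.13618915, 239.8427204 ],
       [  0.        ,   0.        ,   1.        ]]), 'k1': -0.11090352495068023, 'camera_from_world': array([[-0.00638031, -0.99985887, -0.01554152,  0.22131687],
       [-0.98643683,  0.00884232, -0.16390302,  0.52936652],
       [ 0.16401731,  0.01428498, -0.98635402,  0.92026516],
       [ 0.        ,  0.        ,  0.        ,  1.        ]])}
{'time_s': 0.1, 'joint_pos': array([ 7.02676883e+01,  2.01240956e+01,  9.46709390e+01, -1.76133392e-04,
        6.52651071e+01, -4.84863759e+00]), 'qvel': array([-0.06961389, -0.08906861, -0.14199368,  0.12426594, -0.03655531,
       -0.07736626]), 'joint_torque': array([ 1.47479706e-03, -5.06831360e+01, -2.91878289e+01,  1.82266277e-06,
        2.65025585e-03, -4.42612901e-06]), 'eef_pos': array([0.1412276 , 0.53145915, 0.40420051]), 'eef_rot': array([-8.99950759e+01,  5.99399789e-02,  7.51164023e+01]), 'contact_force': array([-0.74628277, -0.1380807 , -0.02038047]), 'wrist_torque': array([-0.00408926,  0.03584758,  0.03740835]), 'finger_gap': 0.9983078280519346}
```

View pics/top0.png

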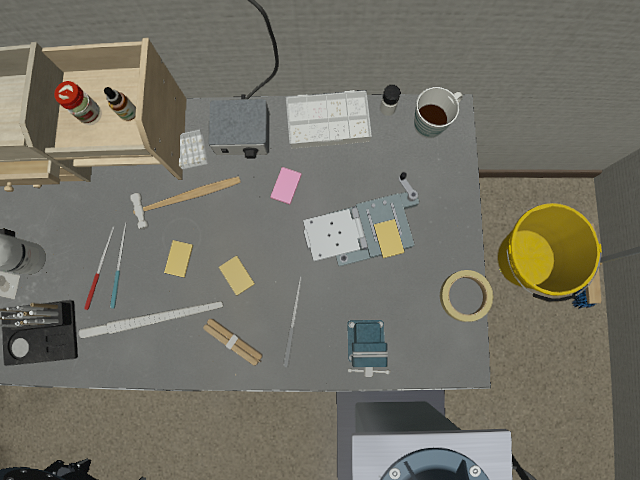

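View pics/scene0.png

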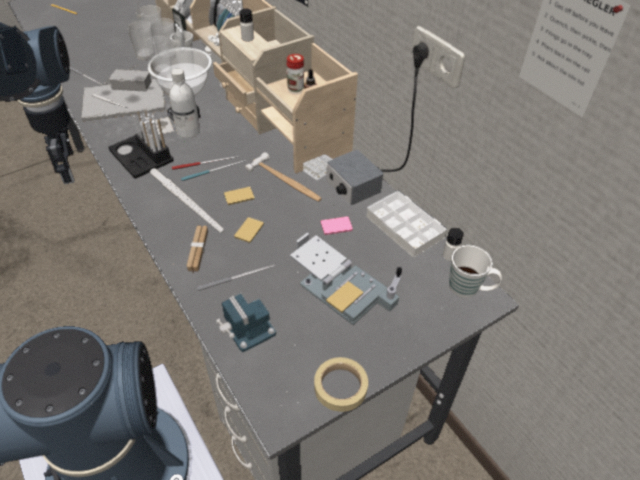

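The top view shows the jig at about (370,230): leaf open to the left, blank at (389,238), latch at (407,185). The spares and the pink decoy are well clear. Next I'll enlarge the jig.

Run:
```python
import cv2
a=cv2.imread("pics/top0.png")[165:275,295:430]; a=cv2.resize(a,None,fx=5.5,fy=5.5,interpolation=cv2.INTER_CUBIC)
cv2.imwrite("pics/topc.png",a[:600])
b=cv2.imread("pics/scene0.png")[225:330,280:415]; b=cv2.resize(b,None,fx=5.5,fy=5.5,interpolation=cv2.INTER_CUBIC)
cv2.imwrite("pics/scenec.png",b[:600]); print(a.shape,b.shape)
```

```text
(605, 742, 3) (578, 742, 3)
```

View pics/topc.png

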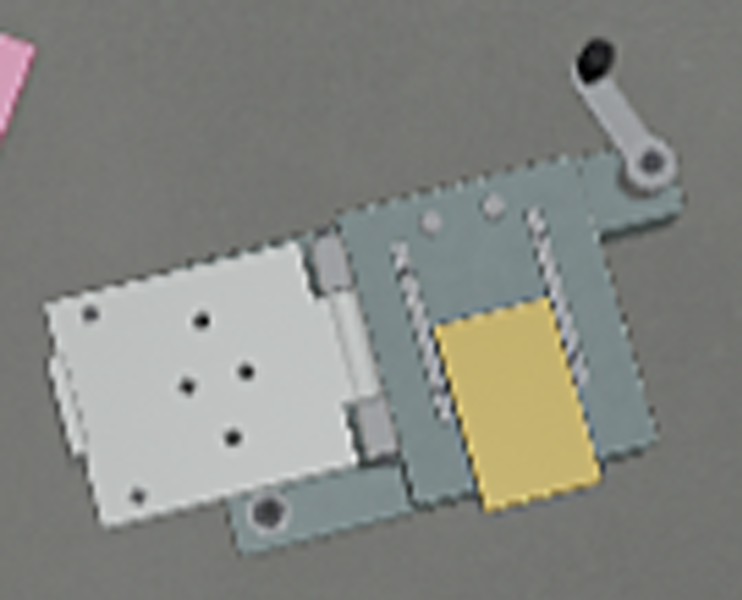

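View pics/scenec.png

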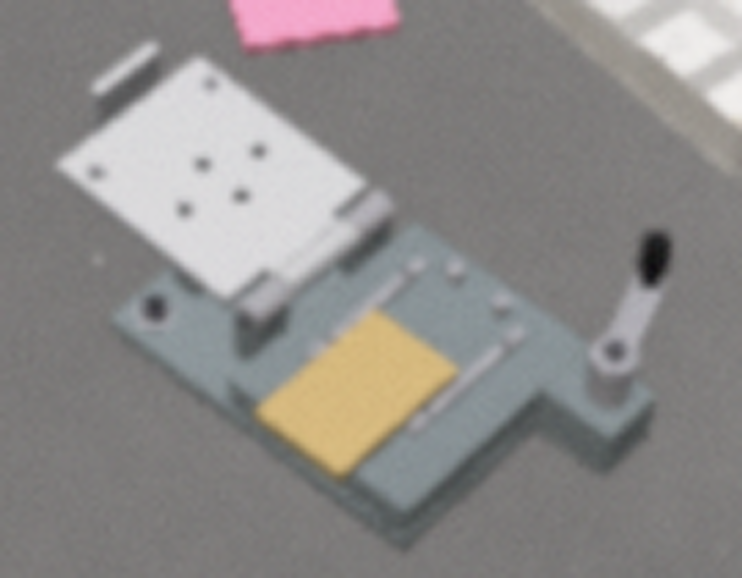

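The top crop shows the leaf's outer corners at (45,302) and (102,527), the block's near corners at (412,503) and (655,437), the post at (652,161), and the blank's corners. The scene crop shows the same features. I'll fit the jig pose from these.

```bash
cat > h.py <<'E'
import numpy as np, cv2
from station import status, optics, arm
from scipy.optimize import least_squares
from scipy.spatial.transform import Rotation as Ro
C={n:optics.camera_info(n) for n in("scene","top")}
OFF={"top":(295,165),"scene":(280,225)}
def proj(n,P):
    c=C[n]; p=np.atleast_2d(P)@c["camera_from_world"][:3,:3].T+c["camera_from_world"][:3,3]
    s=p[:,:2]/p[:,2:]; s=s*(1+c["k1"]*(s**2).sum(1,keepdims=True))
    return s*c["K"][0,0]+c["K"][:2,2]
def px(n,uv): return (np.array(uv)+.5)/5.5-.5+OFF[n]
def ray(n,p,z):
    c=C[n]; D=np.array([c["k1"],0,0,0,0.])
    s=cv2.undistortPoints(np.array(p,float).reshape(-1,1,2),c["K"],D).reshape(-1,2)
    R=c["camera_from_world"][:3,:3]; o=-R.T@c["camera_from_world"][:3,3]
    d=np.c_[s,np.ones(len(s))]@R
    return o+d*((z-o[2])/d[:,2])[:,None]
def W(q,P): 
    c,s=np.cos(q[2]),np.sin(q[2]); P=np.atleast_2d(P)
    return np.c_[P[:,0]*c-P[:,1]*s+q[0],P[:,0]*s+P[:,1]*c+q[1],P[:,2]]
def J(q,P):
    P=np.atleast_2d(P); c,s=np.cos(q[2]),np.sin(q[2]); x,y=P[:,0]-q[0],P[:,1]-q[1]
    return np.c_[x*c+y*s,-x*s+y*c,P[:,2]]
E
cat > fit.py <<'E'
from h import *
obs=[("top",(45,302),(42,105,46)),("top",(102,527),(-42,105,46)),("top",(655,437),(-60,-100,30)),("top",(412,503),(-60,-7,30)),
("top",(340,217),(52,-7,30)),("top",(652,161),(36,-120,56)),
("scene",(200,57),(42,105,46)),("scene",(58,163),(-42,105,46)),("scene",(405,512),(-60,-100,30)),("scene",(615,350),(36,-120,56))]
f=lambda q:np.concatenate([(proj(n,W(q,np.array(P)/1e3))[0]-px(n,u)) for n,u,P in obs])
r=least_squares(f,[.45,.1,.2],loss='soft_l1'); q=r.x; print(q,np.degrees(q[2])); print(f(q).reshape(-1,2).round(1))
np.save("q.npy",q)
for n,b in(("top",[(433,325),(547,297),(600,480),(485,510)]),("scene",[(375,310),(458,370),(340,475),(255,410)])):
    p=ray(n,px(n,b),.038); print("blank",J(q,p).round(4)[:,:2].tolist(),J(q,p).mean(0).round(4))
print("pins",J(q,ray("top",px("top",[(430,220),(494,206)]),.0375)).round(4))
print("stud base/top",J(q,ray("top",px("top",[(596,60)]),.075)).round(4),J(q,ray("scene",px("scene",[(655,240)]),.081)).round(4))
print("spares/tools world pts")
for p in [(178,258),(237,275),(285,185),(292,320),(465,296),(368,345),(240,180),(404,178)]: print(p,ray("top",[p],.0)[0].round(3))
E
python3 fit.py
```

```text
[0.55710741 0.14059768 0.23884801] 13.684982680438456
[[-0.  -0.4]
 [-0.2 -0.6]
 [ 1.1  0.5]
 [ 0.4 -0.2]
 [-0.8 -1.3]
 [ 0.3 -0.2]
 [-0.4  0.8]
 [-0.6  1.1]
 [-0.4 -0.7]
 [-0.6  0.1]]
blank [[-0.0, -0.0294], [-0.0002, -0.0724], [-0.0697, -0.073], [-0.07, -0.0299]] [-0.035  -0.0512  0.038 ]
blank [[-0.0009, -0.033], [-0.0007, -0.0758], [-0.0696, -0.0763], [-0.0697, -0.0325]] [-0.0352 -0.0544  0.038 ]
pins [[ 0.0381 -0.0386  0.0375]
 [ 0.0375 -0.0627  0.0375]]
stud base/top [[ 0.0722 -0.1057  0.075 ]] [[ 0.0725 -0.1086  0.081 ]]
spares/tools world pts
(178, 258) [0.503 0.515 0.   ]
(237, 275) [0.467 0.39  0.   ]
(285, 185) [ 0.657  0.292 -0.   ]
(292, 320) [0.375 0.277 0.   ]
(465, 296) [ 0.42  -0.076  0.   ]
(368, 345) [0.324 0.124 0.   ]
(240, 180) [ 0.669  0.388 -0.   ]
(404, 178) [0.67  0.041 0.   ]
```

The fit is consistent to about 1–2 mm: the blank is at x −35, and the stud is about 20° round from 0. Next is a helper that turns jig-frame fingertip targets into tool-frame shifts.

```bash
cat > go.py <<'E'
import sys
from h import *
q=np.load("q.npy"); o=status.get_obs(); R=Ro.from_euler('xyz',o["eef_rot"],degrees=True)
tip=o["eef_pos"]+R.apply([0,.173,0]); print("t",round(o["time_s"],2),"tip jig mm",(J(q,tip)[0]*1e3).round(1),"rot",o["eef_rot"].round(2),"F",o["contact_force"].round(2),"gap",round(o["finger_gap"],3))
T=Ro.from_euler('xyz',[-90,0,np.degrees(q[2])],degrees=True)
for a in sys.argv[1:]:
    P=W(q,np.array([float(v) for v in a.split(",")])/1e3)[0]-T.apply([0,.173,0])
    print(a,"->",R.inv().apply(P-o["eef_pos"]).round(4),(R.inv()*T).as_rotvec().round(4))
E
python3 go.py -- -115,-52,100 2>/dev/null || python3 go.py " -115,-52,100"
```

```text
t 0.1 tip jig mm [-311.7  478.   231.2] rot [-9.000e+01  6.000e-02  7.512e+01] F [-0.75 -0.14 -0.02] gap 0.998
t 0.1 tip jig mm [-311.7  478.   231.2] rot [-9.000e+01  6.000e-02  7.512e+01] F [-0.75 -0.14 -0.02] gap 0.998
 -115,-52,100 -> [-0.3715  0.1316 -0.4262] [ 5.0000e-04  1.0722e+00 -1.0000e-03]
```

Request:
carry_out --pt "-0.3715 0.03 -0.4262 0 1.0722 -0.001 0" --pt "-0.3715 0.03 -0.4262 0 1.0722 -0.001 0" --pt "-0.3715 0.03 -0.4262 0 1.0722 -0.001 0" --pt "-0.3715 0.03 -0.4262 0 1.0722 -0.001 0" --pt "-0.3715 0.03 -0.4262 0 1.0722 -0.001 0" --pt "-0.3715 0.03 -0.4262 0 1.0722 -0.001 0" --pt "-0.3715 0.03 -0.4262 0 1.0722 -0.001 0" --pt "-0.3715 0.03 -0.4262 0 1.0722 -0.001 0" --pt "-0.3715 0.1 -0.4262 0 1.0722 -0.001 0" --pt "-0.3715 0.13 -0.4262 0 1.0722 -0.001 0" --pt "-0.3715 0.1316 -0.4262 0 1.0722 -0.001 0" --pt "-0.3715 0.1316 -0.4262 0 1.0722 -0.001 0" --pt "-0.3715 0.1316 -0.4262 0 1.0722 -0.001 0" --pt "-0.3715 0.1316 -0.4262 0 1.0722 -0.001 0"

```text
time_s: 1.85
eef_pos: [0.4577, 0.0634, 0.2744]
eef_rot: [-90.1, -0.2, 13.7]
contact_force: [0.2, -0.3, -0.9]
finger_gap: 0.004
```

```bash
python3 go.py " -115,-52,34" " -88,-52,34"
python3 - <<'E'
from h import *
for n,(x,y) in(("top",(350,170)),("scene",(230,190))):
    a=optics.get_image(n)[y:y+150,x-40:x+140,::-1]; cv2.imwrite(f"pics/{n}1.png",cv2.resize(a,None,fx=2.2,fy=3.9 if 0 else 2.2,interpolation=cv2.INTER_CUBIC))
a,b=[cv2.imread(f"pics/{n}1.png") for n in("top","scene")]; cv2.imwrite("pics/both1.png",np.hstack([a,b]))
E
```

```text
t 1.85 tip jig mm [-114.4  -51.7  101.4] rot [-90.05  -0.16  13.74] F [ 0.19 -0.34 -0.95] gap 0.004
 -115,-52,34 -> [-0.0003  0.0674 -0.0004] [0.0009 0.0009 0.0028]
 -88,-52,34 -> [ 0.0267  0.0675 -0.0004] [0.0009 0.0009 0.0028]
```

View pics/both1.png

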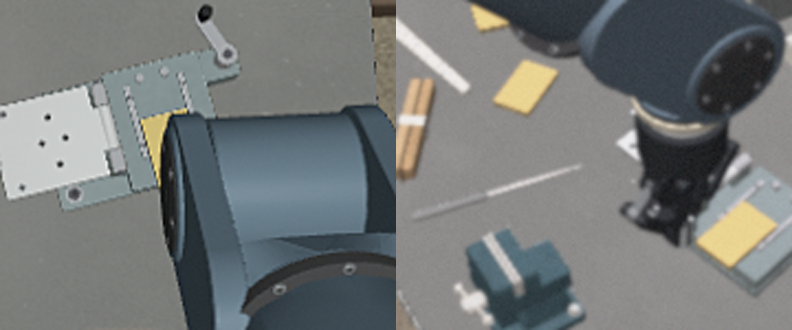

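The scene crop shows the shut fingertips at (683,243), about full-image (320,300), short of the blank's near end. I'll check the tip length against that before descending.

Run:
```python
from h import *
q=np.load("q.npy")
for z in (88,101,114): print(z,proj("scene",W(q,np.array([[-114,-52,z],[-114,-63,z],[-100,-52,z]])/1e3)).round(1).tolist())
```

```text
88 [[318.5, 302.3], [322.5, 305.5], [323.3, 298.3]]
101 [[318.6, 298.4], [322.6, 301.5], [323.4, 294.3]]
114 [[318.7, 294.4], [322.8, 297.5], [323.6, 290.3]]
```

Request:
carry_out --pt "-0.0003 0.03 -0.0004 0.001 0.001 0.003 0" --pt "-0.0003 0.05 -0.0004 0.001 0.001 0.003 0" --pt "-0.0003 0.06 -0.0004 0.001 0.001 0.003 0" --pt "-0.0003 0.066 -0.0004 0.001 0.001 0.003 0" --pt "-0.0003 0.0672 -0.0004 0.001 0.001 0.003 0" --pt "-0.0003 0.0672 -0.0004 0.001 0.001 0.003 0"

```text
time_s: 2.7
eef_pos: [0.4577, 0.0627, 0.207]
eef_rot: [-90.0, 0.0, 13.7]
contact_force: [-1.3, 0.2, 0.4]
finger_gap: 0.002
```

Request:
carry_out --pt "0.015 0 0 0 0 0 0" --pt "0.025 0 0 0 0 0 0" --pt "0.029 0 0 0 0 0 0" --pt "0.032 0 0 0 0 0 0" --pt "0.035 0 0 0 0 0 0" --pt "0.038 0 0 0 0 0 0" --pt "0.041 0 0 0 0 0 0" --pt "0.044 0 0 0 0 0 0" --pt "0.047 0 0 0 0 0 0" --pt "0.05 0 0 0 0 0 0" --pt "0.053 0 0 0 0 0 0" --pt "0.056 0 0 0 0 0 0" --pt "0.058 0 0 0 0 0 0" --pt "0.058 0 0 0 0 0 0"

```text
time_s: 4.45
eef_pos: [0.5144, 0.0765, 0.2071]
eef_rot: [-90.0, -0.0, 13.7]
contact_force: [0.0, -0.1, -0.5]
finger_gap: 0.001
```

```bash
python3 go.py
python3 - <<'E'
from h import *
a=optics.get_image("scene")[230:330,270:420,::-1]; cv2.imwrite("pics/s2.png",cv2.resize(a,None,fx=5,fy=5,interpolation=cv2.INTER_CUBIC))
E
```

```text
t 4.45 tip jig mm [-56.6 -52.2  34.1] rot [-9.000e+01 -2.000e-02  1.366e+01] F [ 0.02 -0.07 -0.49] gap 0.001
```

View pics/s2.png

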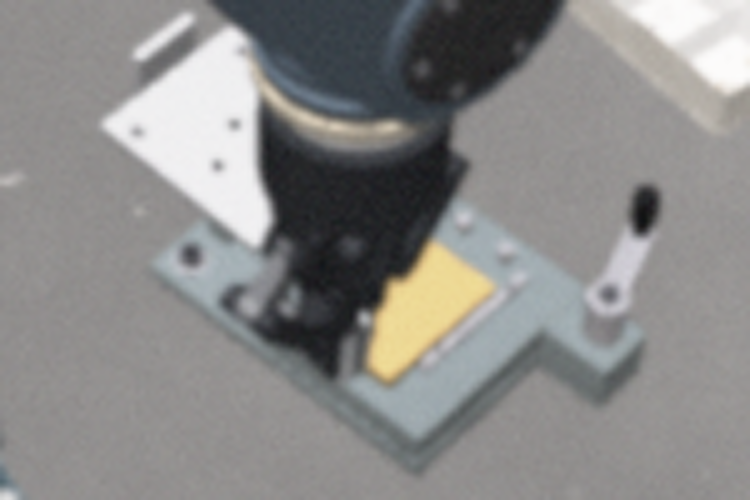

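The blank is sliding straight in the nest, its far-right corner at crop (495,288). I'll keep pushing gently.

Request:
carry_out --pt "0.002 0 0 0 0 0 0" --pt "0.003 0 0 0 0 0 0" --pt "0.004 0 0 0 0 0 0" --pt "0.005 0 0 0 0 0 0" --pt "0.005 0 0 0 0 0 0"

```text
time_s: 5.12
eef_pos: [0.5193, 0.0777, 0.2071]
eef_rot: [-90.0, -0.0, 13.7]
contact_force: [-1.4, -0.5, 0.1]
finger_gap: 0.001
```

```bash
python3 go.py; python3 -c "
from h import *
q=np.load('q.npy'); print(J(q,ray('scene',[(270+(495+.5)/5-.5,230+(288+.5)/5-.5)],.038))*1e3)"
```

```text
t 5.12 tip jig mm [-51.5 -52.2  34.1] rot [-9.000e+01 -5.000e-02  1.366e+01] F [-1.45 -0.55  0.1 ] gap 0.001
[[ 17.44239933 -76.43930801  38.        ]]
```

The fingertips are only about 5 mm half-thick along x, so the blank has about 12 mm to go.

Request:
carry_out --pt "0.002 0 0 0 0 0 0" --pt "0.004 0 0 0 0 0 0" --pt "0.006 0 0 0 0 0 0" --pt "0.007 0 0 0 0 0 0" --pt "0.008 0 0 0 0 0 0" --pt "0.009 0 0 0 0 0 0" --pt "0.0095 0 0 0 0 0 0" --pt "0.01 0 0 0 0 0 0" --pt "0.01 0 0 0 0 0 0"

```text
time_s: 6.25
eef_pos: [0.529, 0.08, 0.2071]
eef_rot: [-90.0, -0.1, 13.7]
contact_force: [-1.2, -0.3, -0.8]
finger_gap: 0.0
```

Request:
carry_out --pt "0.0005 0 0 0 0 0 0" --pt "0.001 0 0 0 0 0 0" --pt "0.0015 0 0 0 0 0 0" --pt "0.0015 0 0 0 0 0 0"

```text
time_s: 6.75
eef_pos: [0.5299, 0.0802, 0.207]
eef_rot: [-90.0, 0.1, 13.7]
contact_force: [-6.1, -3.0, 5.1]
finger_gap: -0.001
```

```bash
python3 go.py
```

```text
t 6.75 tip jig mm [-41.  -52.2  34. ] rot [-89.99   0.09  13.67] F [-6.15 -3.02  5.1 ] gap -0.001
```

Request:
carry_out --pt "0.001 0 0 0 0 0 0" --pt "0.0015 0 0 0 0 0 0" --pt "0.002 0 0 0 0 0 0" --pt "0.002 0 0 0 0 0 0"

```text
time_s: 7.25
eef_pos: [0.5308, 0.0804, 0.2069]
eef_rot: [-90.0, 0.3, 13.7]
contact_force: [-10.9, -4.1, 10.3]
finger_gap: -0.003
```

```bash
python3 go.py
python3 - <<'E'
from h import *
a=optics.get_image("scene")[230:330,270:420,::-1]; cv2.imwrite("pics/s3.png",cv2.resize(a,None,fx=5,fy=5,interpolation=cv2.INTER_CUBIC))
E
```

```text
t 7.25 tip jig mm [-40.8 -52.2  33.9] rot [-89.97   0.35  13.68] F [-10.9   -4.12  10.26] gap -0.003
```

View pics/s3.png

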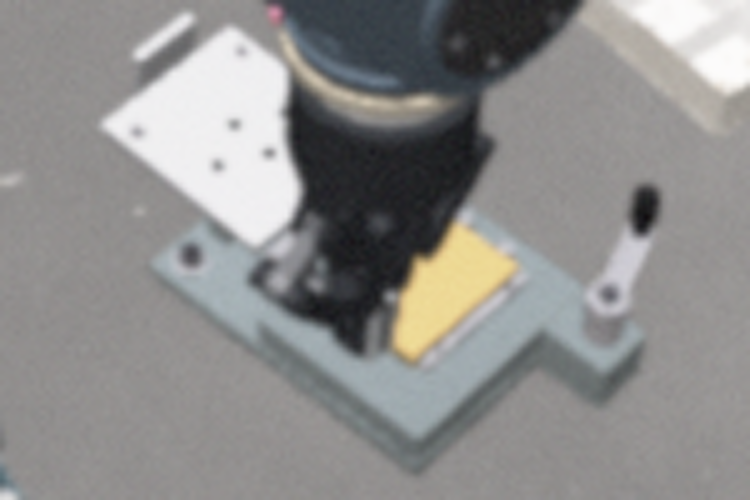

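The blank's far end now sits at the pins and the force rises at a hard stop, so it is seated. I'll back off, then rise and cross over to the outside of the leaf lip.

Request:
carry_out --pt "-0.008 0 0 0 0 0 0" --pt "-0.025 0 0 0 0 0 0" --pt "-0.025 -0.02 0 0 0 0 0" --pt "-0.025 -0.07 0 0 0 0 0" --pt "0 -0.09 0.03 0 0 0 0" --pt "0.02 -0.09 0.08 0 0 0 0" --pt "0.041 -0.09 0.13 0 0 0 0" --pt "0.041 -0.09 0.18 0 0 0 0" --pt "0.041 -0.09 0.197 0 0 0 0" --pt "0.041 -0.07 0.197 0 0 0 0" --pt "0.041 -0.05 0.197 0 0 0 0" --pt "0.041 -0.035 0.197 0 0 0 0" --pt "0.041 -0.03 0.197 0 0 0 0" --pt "0.041 -0.03 0.197 0 0 0 0"

```text
time_s: 9.05
eef_pos: [0.5244, 0.2814, 0.2369]
eef_rot: [-90.0, 0.3, 13.7]
contact_force: [-0.3, -1.5, 0.5]
finger_gap: 0.001
```

```bash
python3 go.py 0,135,60
python3 - <<'E'
from h import *
t=optics.get_image("top"); s=optics.get_image("scene")
f=lambda a,x,y:cv2.resize(a[y:y+120,x:x+130,::-1],None,fx=3,fy=3,interpolation=cv2.INTER_CUBIC)
cv2.imwrite("pics/b4.png",np.hstack([f(t,295,160),f(s,280,220)]))
E
```

```text
t 9.05 tip jig mm [  0.5 144.6  63.9] rot [-89.97   0.34  13.67] F [-0.34 -1.45  0.51] gap 0.001
0,135,60 -> [-0.0015  0.0039 -0.0096] [-0.0005 -0.0003 -0.0059]
```

View pics/b4.png

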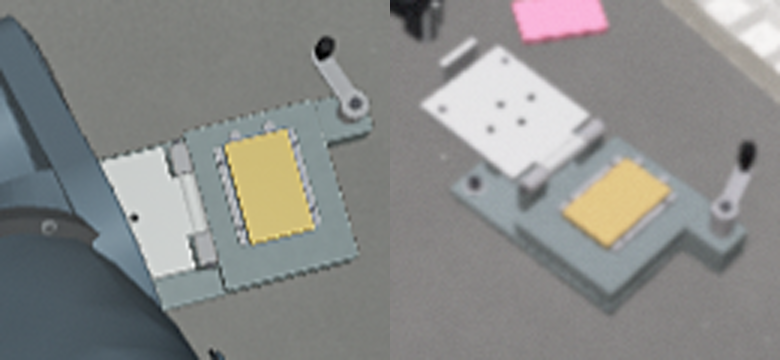

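The blank is flush at both pins in both views. Now I'll approach the lip to feel for contact.

Request:
carry_out --pt "-0.001 0.002 -0.008 0 0 -0.006 0" --pt "-0.001 0.002 -0.016 0 0 -0.006 0" --pt "-0.001 0.002 -0.02 0 0 -0.006 0" --pt "-0.001 0.002 -0.022 0 0 -0.006 0" --pt "-0.001 0.002 -0.023 0 0 -0.006 0" --pt "-0.001 0.002 -0.024 0 0 -0.006 0" --pt "-0.001 0.002 -0.024 0 0 -0.006 0"

```text
time_s: 10.02
eef_pos: [0.5292, 0.258, 0.2354]
eef_rot: [-90.0, -0.1, 13.7]
contact_force: [0.2, -0.1, -0.4]
finger_gap: -0.004
```

```bash
python3 go.py
```

```text
t 10.03 tip jig mm [  0.8 120.8  62.4] rot [-8.996e+01 -6.000e-02  1.368e+01] F [ 0.16 -0.11 -0.42] gap -0.004
```

Request:
carry_out --pt "0 0 -0.001 0 0 0 0" --pt "0 0 -0.002 0 0 0 0" --pt "0 0 -0.003 0 0 0 0" --pt "0 0 -0.003 0 0 0 0"

```text
time_s: 10.52
eef_pos: [0.5295, 0.2566, 0.2358]
eef_rot: [-89.8, -0.1, 13.7]
contact_force: [-4.9, 14.5, 2.2]
finger_gap: 0.004
```

Request:
carry_out --pt "0 0 -0.001 0 0 0 0" --pt "0 0 -0.0015 0 0 0 0" --pt "0 0 -0.002 0 0 0 0" --pt "0 0 -0.002 0 0 0 0"

```text
time_s: 11.02
eef_pos: [0.5295, 0.256, 0.2361]
eef_rot: [-89.6, -0.1, 13.6]
contact_force: [-4.9, 13.3, 2.0]
finger_gap: -0.001
```

```bash
python3 go.py
```

```text
t 11.03 tip jig mm [  0.9 119.8  63.1] rot [-89.64  -0.13  13.65] F [-4.85 13.28  2.04] gap -0.001
```

Contact on the lip is about 14 N. Now I'll follow the lip's arc up, keeping a light inward press.

Request:
carry_out --pt "0 -0.001 -0.0025 0 0 0 0" --pt "0 -0.003 -0.003 0 0 0 0" --pt "0 -0.005 -0.0035 0 0 0 0" --pt "0 -0.0075 -0.004 0 0 0 0" --pt "0 -0.01 -0.005 0 0 0 0" --pt "0 -0.0125 -0.0055 0 0 0 0" --pt "0 -0.015 -0.0065 0 0 0 0" --pt "0 -0.019 -0.008 0 0 0 0" --pt "0 -0.0235 -0.0095 0 0 0 0" --pt "0 -0.028 -0.0115 0 0 0 0" --pt "0 -0.028 -0.0115 0 0 0 0"

```text
time_s: 12.4
eef_pos: [0.532, 0.2456, 0.2649]
eef_rot: [-89.5, -0.2, 13.6]
contact_force: [-3.2, 8.6, 3.9]
finger_gap: 0.001
```

```bash
python3 go.py
python3 - <<'E'
from h import *
s=optics.get_image("scene")
cv2.imwrite("pics/b5.png",cv2.resize(s[200:330,250:420,::-1],None,fx=4,fy=4,interpolation=cv2.INTER_CUBIC))
E
```

```text
t 12.4 tip jig mm [  1.  109.4  91.9] rot [-89.53  -0.19  13.64] F [-3.23  8.59  3.89] gap 0.001
```

View pics/b5.png

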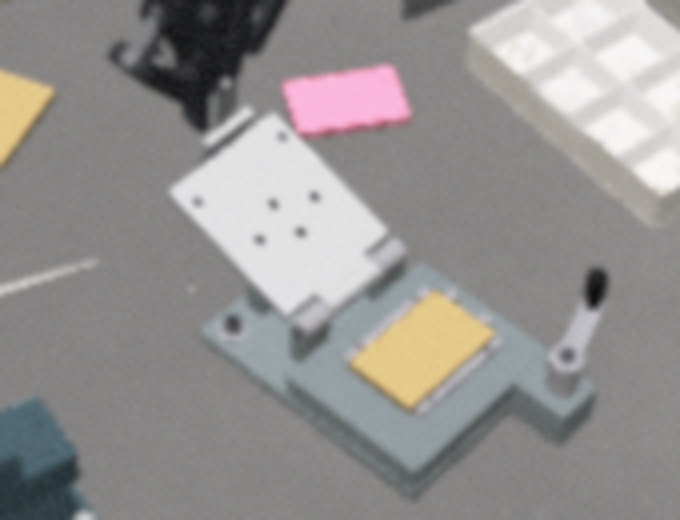

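The leaf is up about 15° and the finger holds on the lip at crop (225,115). Continuing up the arc.

Request:
carry_out --pt "0 -0.003 -0.003 0 0 0 0" --pt "0 -0.007 -0.0052 0 0 0 0" --pt "0 -0.011 -0.0077 0 0 0 0" --pt "0 -0.0151 -0.0105 0 0 0 0" --pt "0 -0.019 -0.0135 0 0 0 0" --pt "0 -0.0229 -0.0165 0 0 0 0" --pt "0 -0.0265 -0.0198 0 0 0 0" --pt "0 -0.0301 -0.0232 0 0 0 0" --pt "0 -0.0301 -0.0232 0 0 0 0"

```text
time_s: 13.58
eef_pos: [0.5375, 0.2229, 0.2953]
eef_rot: [-89.5, -0.2, 13.6]
contact_force: [-2.4, 4.6, 5.8]
finger_gap: 0.004
```

```bash
python3 go.py
```

```text
t 13.57 tip jig mm [  1.1  86.2 122.3] rot [-89.49  -0.24  13.62] F [-2.43  4.59  5.82] gap 0.004
```

The contact geometry gives θ ≈ 36°. Next I'll swing the finger out, drop below the leaf's outer corner, and push from behind it.

Request:
carry_out --pt "0 0 0.01 -0.009 0 0 0" --pt "0 0 0.027 -0.009 0 0 0" --pt "0 0.01 0.03 -0.009 0 0 0" --pt "0 0.03 0.03 -0.009 0 0 0" --pt "0 0.037 0.03 -0.009 0 0 0" --pt "0 0.037 0.022 -0.009 0 0 0" --pt "0 0.037 0.017 -0.009 0 0 0" --pt "0 0.037 0.014 -0.009 0 0 0" --pt "0 0.037 0.0125 -0.009 0 0 0" --pt "0 0.037 0.0125 -0.009 0 0 0"

```text
time_s: 14.82
eef_pos: [0.5347, 0.2358, 0.2591]
eef_rot: [-90.0, -0.3, 13.6]
contact_force: [-0.9, 4.0, 2.5]
finger_gap: 0.005
```

```bash
python3 go.py
```

```text
t 14.82 tip jig mm [ 1.7 97.9 86.1] rot [-89.96  -0.31  13.62] F [-0.94  4.03  2.54] gap 0.005
```

Request:
carry_out --pt "0 -0.0035 -0.0045 0 0.005 0 0" --pt "0 -0.007 -0.0075 0 0.005 0 0" --pt "0 -0.0104 -0.0105 0 0.005 0 0" --pt "0 -0.015 -0.015 0 0.005 0 0" --pt "0 -0.019 -0.0195 0 0.005 0 0" --pt "0 -0.0232 -0.0245 0 0.005 0 0" --pt "0 -0.0268 -0.0297 0 0.005 0 0" --pt "0 -0.0303 -0.035 0 0.005 0 0" --pt "0 -0.0334 -0.0405 0 0.005 0 0" --pt "0 -0.0362 -0.0463 0 0.005 0 0" --pt "0 -0.0386 -0.0523 0 0.005 0 0" --pt "0 -0.0405 -0.0583 0 0.005 0 0" --pt "0 -0.042 -0.0645 0 0.005 0 0" --pt "0 -0.0435 -0.0708 0 0.005 0 0" --pt "0 -0.0445 -0.0772 0 0.005 0 0" --pt "0 -0.0445 -0.0772 0 0.005 0 0"

```text
time_s: 16.82
eef_pos: [0.5528, 0.1602, 0.3036]
eef_rot: [-90.0, -0.3, 13.3]
contact_force: [-0.1, 1.2, -0.0]
finger_gap: -0.003
```

```bash
python3 go.py
```

```text
t 16.82 tip jig mm [  1.4  20.1 130.6] rot [-89.97  -0.31  13.3 ] F [-0.14  1.18 -0.  ] gap -0.003
```

θ is about 86°. Now I'll carry it over the top and down the other side, with the tip edge on the leaf face.

Request:
carry_out --pt "0 -0.0019 -0.0071 0 -0.0066 0 0" --pt "0 -0.0019 -0.015 0 -0.0066 0 0" --pt "0 -0.0011 -0.0228 0 -0.0066 0 0" --pt "0 0.0003 -0.0305 0 -0.0066 0 0" --pt "0 0.0023 -0.0381 0 -0.0066 0 0" --pt "0 0.0051 -0.0455 0 -0.0066 0 0" --pt "0 0.0084 -0.0526 0 -0.0066 0 0" --pt "0 0.0124 -0.0594 0 -0.0066 0 0" --pt "0 0.0169 -0.0658 0 -0.0066 0 0" --pt "0 0.022 -0.0718 0 -0.0066 0 0" --pt "0 0.0276 -0.0773 0 -0.0066 0 0" --pt "0 0.0336 -0.0823 0 -0.0066 0 0" --pt "0 0.0401 -0.0868 0 -0.0066 0 0" --pt "0 0.0401 -0.0868 0 -0.0066 0 0"

```text
time_s: 18.58
eef_pos: [0.5729, 0.0755, 0.2628]
eef_rot: [-90.0, -0.2, 13.7]
contact_force: [0.0, 0.0, 0.3]
finger_gap: -0.001
```

```bash
python3 go.py
python3 - <<'E'
from h import *
s=optics.get_image("scene")
cv2.imwrite("pics/b6.png",cv2.resize(s[200:330,250:420,::-1],None,fx=4,fy=4,interpolation=cv2.INTER_CUBIC))
E
```

```text
t 18.57 tip jig mm [  0.7 -66.9  89.8] rot [-89.96  -0.25  13.66] F [0.04 0.02 0.27] gap -0.001
```

View pics/b6.png

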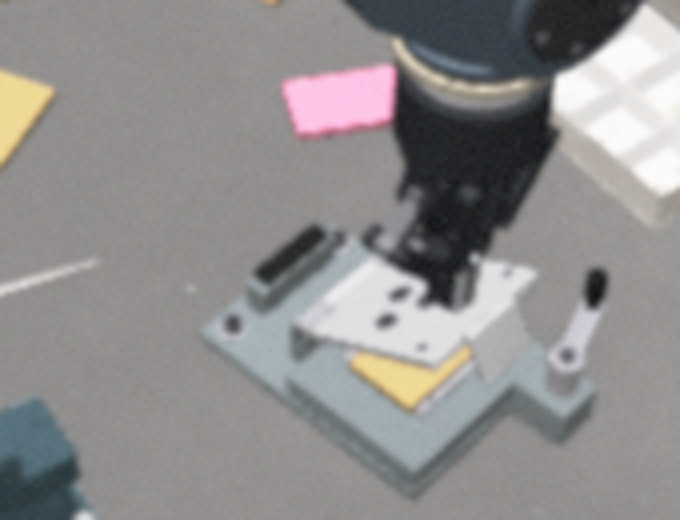

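The leaf is past vertical at about 150°, the finger on its face and the blank undisturbed below. I'll lower it slowly the rest of the way.

Request:
carry_out --pt "0 0.003 -0.002 0 0 0 0" --pt "0 0.0061 -0.0037 0 0 0 0" --pt "0 0.0096 -0.0055 0 0 0 0" --pt "0 0.0132 -0.007 0 0 0 0" --pt "0 0.0169 -0.0084 0 0 0 0" --pt "0 0.0206 -0.0096 0 0 0 0" --pt "0 0.0244 -0.0107 0 0 0 0" --pt "0 0.0282 -0.0116 0 0 0 0" --pt "0 0.032 -0.0124 0 0 0 0" --pt "0 0.035 -0.013 0 0 0 0" --pt "0 0.038 -0.0132 0 0 0 0" --pt "0 0.04 -0.0134 0 0 0 0" --pt "0 0.042 -0.0135 0 0 0 0" --pt "0 0.0435 -0.0136 0 0 0 0" --pt "0 0.0445 -0.0136 0 0 0 0" --pt "0 0.0445 -0.0136 0 0 0 0"

```text
time_s: 20.62
eef_pos: [0.5764, 0.0626, 0.2193]
eef_rot: [-90.0, -0.3, 13.7]
contact_force: [-3.8, -0.1, 8.7]
finger_gap: 0.003
```

```bash
python3 go.py
```

```text
t 20.62 tip jig mm [  1.1 -80.3  46.3] rot [-89.97  -0.28  13.67] F [-3.8  -0.11  8.74] gap 0.003
```

Request:
carry_out --pt "0 0.001 0 0 0 0 0" --pt "0 0.0015 0 0 0 0 0" --pt "0 0.002 0 0 0 0 0" --pt "0 0.002 0 0 0 0 0"

```text
time_s: 21.12
eef_pos: [0.5764, 0.0626, 0.2191]
eef_rot: [-90.0, -0.3, 13.7]
contact_force: [-8.4, -0.5, 20.8]
finger_gap: -0.002
```

```bash
python3 go.py
```

```text
t 21.12 tip jig mm [  1.2 -80.3  46.1] rot [-89.98  -0.3   13.68] F [-8.37 -0.52 20.8 ] gap -0.002
```

Hard stop: the leaf is shut at z = 46 mm. Next I'll move to the latch stud, on its −y side.

Request:
carry_out --pt "0 -0.02 0 0 0 0 0" --pt "0 -0.055 0 0 0 0 0" --pt "0.01 -0.07 -0.01 0 0 0 0" --pt "0.04 -0.07 -0.04 0 0 0 0" --pt "0.073 -0.07 -0.052 0 0 0 0" --pt "0.073 -0.07 -0.052 0 0 0 0" --pt "0.073 -0.05 -0.052 0 0 0 0" --pt "0.073 -0.03 -0.052 0 0 0 0" --pt "0.073 -0.02 -0.052 0 0 0 0" --pt "0.073 -0.016 -0.052 0 0 0 0" --pt "0.073 -0.015 -0.052 0 0 0 0" --pt "0.073 -0.015 -0.052 0 0 0 0"

```text
time_s: 22.62
eef_pos: [0.6597, 0.0293, 0.2349]
eef_rot: [-90.0, -0.3, 13.7]
contact_force: [-0.2, -0.3, 0.1]
finger_gap: -0.004
```

```bash
python3 go.py
```

```text
t 22.62 tip jig mm [  74.4 -132.4   61.9] rot [-89.99  -0.34  13.68] F [-0.24 -0.33  0.14] gap -0.004
```

Request:
carry_out --pt "0 0 0.005 0 0 0 0" --pt "-0.0008 0 0.009 0 0 0 0" --pt "-0.0015 0 0.012 0 0 0 0" --pt "-0.0025 0 0.0145 0 0 0 0" --pt "-0.0038 0 0.0169 0 0 0 0" --pt "-0.0058 0 0.0198 0 0 0 0" --pt "-0.0078 0 0.0226 0 0 0 0" --pt "-0.01 0 0.025 0 0 0 0" --pt "-0.0127 0 0.0275 0 0 0 0" --pt "-0.0155 0 0.0297 0 0 0 0" --pt "-0.0155 0 0.0305 0 0 0 0" --pt "-0.0155 0 0.0305 0 0 0 0"

```text
time_s: 24.12
eef_pos: [0.6373, 0.055, 0.2347]
eef_rot: [-90.0, -0.3, 13.7]
contact_force: [-1.4, -3.6, 0.5]
finger_gap: 0.0
```

```bash
python3 go.py
```

```text
t 24.12 tip jig mm [  58.6 -102.1   61.7] rot [-90.    -0.3   13.68] F [-1.45 -3.63  0.54] gap 0.0
```

The stud is being pushed, now at about 55°. I'll go round to its +x side and push −x to the end stop.

Request:
carry_out --pt "0 0 -0.006 0 0 0 0" --pt "0 0 -0.012 0 0 0 0" --pt "0.012 0 -0.012 0 0 0 0" --pt "0.022 0 -0.012 0 0 0 0" --pt "0.022 0 -0.002 0 0 0 0" --pt "0.022 0 0.012 0 0 0 0" --pt "0.022 0 0.019 0 0 0 0" --pt "0.018 0 0.019 0 0 0 0" --pt "0.014 0 0.019 0 0 0 0" --pt "0.011 0 0.019 0 0 0 0" --pt "0.008 0 0.02 0 0 0 0" --pt "0.005 0 0.02 0 0 0 0" --pt "0.002 0 0.021 0 0 0 0" --pt "-0.001 0 0.021 0 0 0 0" --pt "-0.004 0 0.022 0 0 0 0" --pt "-0.006 0 0.022 0 0 0 0" --pt "-0.008 0 0.022 0 0 0 0" --pt "-0.01 0 0.022 0 0 0 0" --pt "-0.01 0 0.022 0 0 0 0"

```text
time_s: 26.5
eef_pos: [0.6253, 0.0744, 0.2358]
eef_rot: [-90.1, -1.1, 13.7]
contact_force: [29.6, 5.3, -16.4]
finger_gap: 0.001
```

```bash
python3 go.py
```

```text
t 26.5 tip jig mm [ 53.9 -80.9  62.8] rot [-90.12  -1.1   13.66] F [ 29.62   5.28 -16.43] gap 0.001
```

The finger hit a hard stop at about 30 N. It is thicker at stud-top height, which would explain the offset. I'll back off, clear the view and verify.

Request:
carry_out --pt "0.004 0 0 0 0 0 0" --pt "0.015 0 0 0 0.0 0.018 0" --pt "0.015 -0.03 0 0 0 0.018 0" --pt "0.015 -0.09 0 0 0 0.018 0" --pt "0 -0.14 0 0 0 0.018 0" --pt "-0.05 -0.14 0.04 0 0 0.018 0" --pt "-0.1 -0.14 0.09 0 0 0.018 0" --pt "-0.15 -0.14 0.14 0 0 0.018 0" --pt "-0.19 -0.14 0.19 0 0 0.018 0" --pt "-0.22 -0.14 0.24 0 0 0.018 0" --pt "-0.25 -0.14 0.29 0 0 0.018 0" --pt "-0.25 -0.14 0.34 0 0 0.018 0" --pt "-0.25 -0.14 0.38 0 0 0.018 0" --pt "-0.25 -0.14 0.38 0 0 0.018 0"

```text
time_s: 28.25
eef_pos: [0.2891, 0.3858, 0.37]
eef_rot: [-90.1, -0.1, 13.8]
contact_force: [-1.1, 0.4, -0.4]
finger_gap: 0.0
```

```bash
python3 go.py
python3 - <<'E'
from h import *
t=optics.get_image("top"); s=optics.get_image("scene")
f=lambda a,x,y:cv2.resize(a[y:y+150,x:x+130,::-1],None,fx=3,fy=3,interpolation=cv2.INTER_CUBIC)
cv2.imwrite("pics/b7.png",np.hstack([f(t,310,160),f(s,280,200)]))
E
```

```text
t 28.25 tip jig mm [-202.3  301.2  197. ] rot [-9.013e+01 -6.000e-02  1.383e+01] F [-1.06  0.42 -0.45] gap 0.0
```

View pics/b7.png

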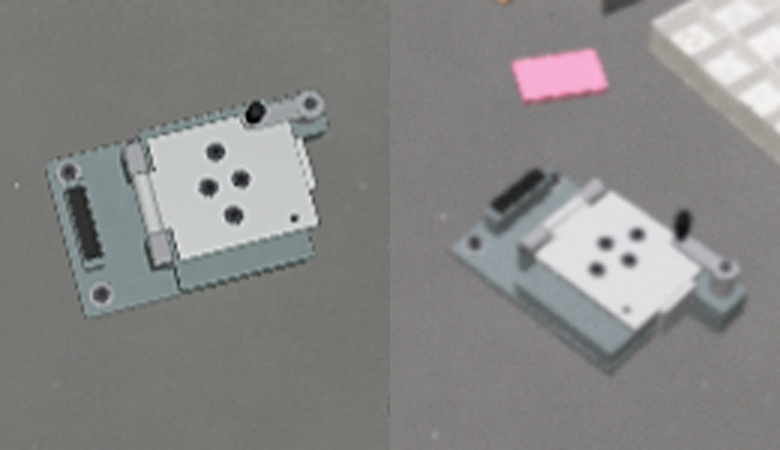

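Both views show the leaf flat, with the latch post at (310,103) and the stud at (255,112) lying over the leaf's far edge. I'll measure the latch angle.

Run:
```python
from h import *
q=np.load("q.npy"); I={"top":(optics.get_image("top"),310,160,(255,112),(310,103)),"scene":(optics.get_image("scene"),280,200,(683-390,224),(725-390,266))}
for n,(im,x,y,st,po) in I.items():
    s=np.array(st)/3+(x,y); p=np.array(po)/3+(x,y)
    m=(im.max(2)<45).astype(np.uint8); N,l,S,c=cv2.connectedComponentsWithStats(m)
    k=1+np.argmin(((c[1:]-s)**2).sum(1)); print(n,"stud blob",c[k].round(1),S[k])
    print(" stud",(J(q,ray(n,[c[k]],.068))*1e3).round(1),"post",(J(q,ray(n,[p],.056))*1e3).round(1))
    for a in(70,80,85,90,95):
        r=np.radians(a); print("  exp",a,proj(n,W(q,[[.036+.04*np.cos(r),-.12+.04*np.sin(r),.068]])).round(1))
```

```text
top stud blob [394.4 197.3] [392 194   6   7  26]
 stud [[ 35.4 -78.9  68. ]] post [[  34.7 -119.5   56. ]]
  exp 70 [[394.2 190.1]]
  exp 80 [[394.2 193.5]]
  exp 85 [[394.5 195.2]]
  exp 90 [[394.9 196.9]]
  exp 95 [[395.4 198.6]]
scene stud blob [377.2 274.7] [376 271   4   8  22]
 stud [[ 36.3 -81.3  68. ]] post [[  36.5 -121.9   56. ]]
  exp 70 [[381.6 271.5]]
  exp 80 [[379.  272.8]]
  exp 85 [[377.8 273.6]]
  exp 90 [[376.7 274.4]]
  exp 95 [[375.7 275.4]]
```

The latch is at its 90° stop in both views (top about 91°, scene about 89°), and the arm is clear. Handing in.

```bash
python3 -c "
from station import arm
print(arm.finish_job())"
```

```text
the job is handed in; nothing more can be done
None
```

The jig is ready for drilling and I handed the job in at about 28 s of the 72 s allowed. The hand-in reported no verdict.

- **Blank:** I slid it about 35 mm along the nest until it hit a hard stop at the pins. The force rose to about 11 N with almost no further travel, and both views showed it flush.
- **Leaf:** I flipped it by the lip, then from behind its edge, and lowered it slowly. It stopped hard at z ≈ 46 mm under a 21 N press, which is its shut height, and the pictures show it lying flat.
- **Latch:** I pushed it by its stud in two moves until it reached the end stop. The camera check afterwards put it at about 91° in the top view and 89° in the scene view.

**Forces:** The highest force was about 34 N, when the finger pressed the stud against its stop. That is under the 40 N limit on pressing, but not by much.

**Disagreements:**
- The two views differ by 1–3 mm in the jig's y direction, which is about the calibration error.
- The fingertip is thinner at its end than I assumed (about 6 mm rather than 14.5 mm half-thickness). I caught this during the blank push and corrected for it.

The arm never went low near the spare blanks, the pink look-alike or the other tools. I did not measure their positions again at the end.

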